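Unload the finished sample spools from an interlocked filament winder

TASK

The sample winder has finished its batch. Turn the red isolator fully to OFF, which frees the black selector; turn that fully to UNLOAD so that the keeper clears the spools, lift every finished spool off its spindle and lay them all flat, side by side, in the black drying tray. Then make the winder ready again: selector fully back to RUN, and after that the isolator back to ON; leave the printed tree, the scraper and the jar where they are.

Things in the scene. Friction and masses are not known exactly. Their poses are not given: they have to be found in the camera images.
- winder: Fixed bench winder: light-grey box 270 (own x) x 410 (own y) mm, deck 60 mm above the table. Origin: centre of its underside; own x points away from the robot's side with the controls to the row of spindles. Two rotary handles at own x = -75 mm; the keeper comb slides on the deck along own x = +96 mm; thin filament guide eyes, 105 mm high, at own x = +122 mm.
- spindle_row (a point): Middle of the row of four upright steel spindles, at the height of the seats that the spools stand on (70 mm above the table); winder's axes. Spindles at own y = -132, -44, +44, +132 mm of this point, 18 mm thick, domed, rising 50 mm above the seats (tops 120 mm above the table). Seats 40 mm wide, 10 mm above the deck.
- isolator_grip (a point): Grip point of the red isolator handle (yellow backplate; at winder's x -75, y +48.5 mm), on its vertical turning axis, 93 mm above the table. The handle is a straight bar 56 mm long (this point's x), 12 mm thick (its y), 72 to 106 mm above the table. The point turns with the handle. The steel plate under it lies 66 mm above the table.
- isolator (a joint): Isolator angle: 0 = ON, at a stop, bar along the winder's x; grows turning anticlockwise seen from above to a stop at 1.05 rad = OFF. Stiff, about 0.1 N m; stays where left. Its round steel plate (radius 55 mm) has one flat that meets the selector's like plate: it can be turned back only while the selector is within about 0.15 rad of 0.
- selector_grip (a point): Grip point of the black selector handle (at winder's x -75, y -48.5 mm), a bar of the same size and height as the isolator's, on its turning axis 93 mm above the table; own x along the bar. The point turns with the handle.
- selector (a joint): Selector angle: 0 = RUN (keeper closed), at a stop, bar along the winder's x; grows anticlockwise seen from above to a stop at 1.05 rad = UNLOAD (keeper open). Blocked after about 0.2 rad of play unless the isolator is within about 0.17 rad of its OFF stop. Stiff, about 0.15 N m; stays where left.
- keeper (a joint): Keeper comb, geared to the selector: 0 = closed, its four orange tongues (16 mm wide, 103 to 109 mm above the table) lie over the far edges of the spools, 3 mm above them, so none can lift; 0.044 m (slid to the winder's +y) = open, tongues midway between the spools.
- tray: Loose black drying tray, 270 (own x) x 190 (own y) x 22 mm high, wall and floor 4 mm, flat floor without dividers, 0.7 kg; origin: centre of its underside. Room for all spools lying side by side.
- print_tree: Bystander: small dark printed tree about 95 mm tall with thin branches, on a round foot 52 mm wide, light; origin: centre of its underside.
- jar: Bystander: clear jar with orange lid, 56 mm wide, 75 mm high; origin: centre of its underside.
- scraper: Bystander: flat scraper with orange handle, 200 mm long, lying on the table; origin: its middle, underneath.
- spool_a: Finished sample spool wound with black filament, white flanges: a ring 64 mm across and 30 mm high with a 22 mm hole, about 80 g; origin: centre of its lower face, z along the hole. At the start it stands on one of the spindles, its lower face at z 70 mm; it comes off straight up. May be absent (None throughout).
- spool_b: Finished sample spool wound with silver-grey filament, white flanges: a ring 64 mm across and 30 mm high with a 22 mm hole, about 80 g; origin: centre of its lower face, z along the hole. At the start it stands on one of the spindles, its lower face at z 70 mm; it comes off straight up. May be absent (None throughout).
- spool_c: Finished sample spool wound with bronze filament, white flanges: a ring 64 mm across and 30 mm high with a 22 mm hole, about 80 g; origin: centre of its lower face, z along the hole. At the start it stands on one of the spindles, its lower face at z 70 mm; it comes off straight up. May be absent (None throughout).
- spool_d: Finished sample spool wound with dark blue filament, white flanges: a ring 64 mm across and 30 mm high with a 22 mm hole, about 80 g; origin: centre of its lower face, z along the hole. At the start it stands on one of the spindles, its lower face at z 70 mm; it comes off straight up. May be absent (None throughout).
There are look-alikes about, which are no part of the job. Leave any green look-alike of the spool_a alone.

How it is judged:
By the outcome, as a careful person would: the job done as asked, in the order asked, and still so for the second after the job is handed in, with the robot touching nothing.
Of spool_a, spool_b, spool_c, spool_d only 3 to 4 are there at a start; the rules pass over those that are not, and their reading is None.
At some moment in a run one of tray may be knocked a few centimetres aside while the robot is not near it.
Once in a run the grip may slacken for a moment while it holds something.
It also fails if it takes over 208 s, if anything falls off the work surface, if the arm or the gripper's body presses on something with over 40 N, if the wrist force passes 120 N, or if a joint passes its speed limit or range.

ROBOT

A 7-joint arm with a two-finger parallel gripper is mounted at the origin on the work surface. World frame = base frame: x ahead of the robot, y to its left, z up, the work surface at z = 0. Lengths are in mm, angles in rad, forces in N, time in s.
With the tool pointing down it reaches from about 425 to 1025 mm from the base axis. Payload 3.6 kg.
Tool frame: the origin (TCP) lies where the fingers leave the gripper's body, on its centre line; the fingertips stand 73 mm ahead of it and the grasp point (between the pads) lies 54 mm ahead of it; z points along the fingers, y is the line along which they close (so a half turn about z gives the same grasp; the last joint's range is limited). The gripper opens to 85 mm and grips with 20 to 120 N. Pads are 22 mm wide; open, the fingers measure 114 mm over their backs; the gripper's body (76 mm by 85 mm) begins 54 mm behind the grasp point. The pads swing forward as they close: fully open they stand 13 mm farther back than shut.
Start: joints at [1.127, 0.591, 0.048, 1.609, -0.033, 0.943, -0.034], TCP at [249.149, -680.848, 303.902] pointing down, gripper open.
Joint ranges: [-2.69, 2.69], [-0.47, 2.24], [-1.27, 1.36], [0.19, 2.51], [-1.53, 4.68], [0.08, 2.07], [-3.09, 3.09]. Speed limits (rad/s): [2.57, 2.57, 3.14, 3.14, 3.14, 3.14, 3.14].

INTERFACE

Orientations are given as [roll, pitch, yaw] about the fixed x, y, z axes, in that order (R = Rz(yaw) Ry(pitch) Rx(roll)).
In Python, from plant import manip gives the robot as it stands.
- The arm moves only by the tool move_arm, never from a script. Its argument "motion" is a list of rows, each a list of 3 entries, a list of its own where there are three numbers: the closure, from 0 (fully open) to 1 (shut), then the shift along the tool's x, y, z in m, then the turn, a rotation vector about the tool's x, y, z in rad. In form: [[claw, [x, y, z], [rx, ry, rz]], ...]. A call has 1 to 12 rows; each row is the pose to reach, as a shift and turn from the pose commanded when the call began, along the tool's axes at that moment; what a row does not reach only later rows make up. A row lasts 1/10 s, in which the tool goes at most 50 mm and 8.59 degrees, less where a joint would pass 70% of its speed; a pose out of reach is approached as far as the arm can. A call with a gripper value outside its range is refused whole. The fingers move at their own pace and stop on an object; the grip force is fixed at half the most. Time passes only in rows, so rows that repeat a pose let the fingers close. It gives the time, the measured TCP pose, the force, the opening and the grip force at its end, in the units of the state.
- manip.observe(): the state, without advancing time (a new reading comes with each control period).
- manip.capture(name): name is "scene" or "top" or "wrist"; returns the picture (420x560x3 uint8, blue, green, red); there is no depth.
- manip.camera_model(name): a dict with "intrinsics" (3x3 intrinsics, pixels), "dist" ([k1, k2, p1, p2, k3] as OpenCV has them; the pictures are not rectified), "rvec" (rotation vector, rad) and "tvec" (3), from world to camera coordinates, as OpenCV has them; the wrist camera has in their place "mount" (4x4, takes a point from camera to tool coordinates, whose origin is the TCP and whose axes are the flange's). Camera axes: x right, y down, z forward; pixel columns grow to the right and rows downward; lengths in mm; the calibration is good to about 2 mm. A picture is of the moment at which its call begins: read the wrist's pose just before it. camera_model takes no time and is no camera call.
- manip.job_done(): hands the job in; it is judged then, once.
The state is a dict: "t": time; "qpos": joint angles; "joint_vel": joint speeds; "joint_efforts": joint torques, N m; "tcp_pos": TCP position; "tool_rot": TCP orientation; "contact_force": force on the tool from outside, world axes, zero at the start; "wrist_torque": the same for the moment, N m; "width": finger opening in mm; "grasp_force": force on a finger pad.
Only numpy, scipy, OpenCV 4.12 (cv2) and the standard library are available. Lean on these libraries where they do the work, as an engineer would, in place of code of your own. Each camera call takes 0.05 s, during which the arm holds its last target. There are 200 camera calls.

## Working session

There is one attempt and no reset: what is moved stays moved. The work goes in short steps, Python scripts to look and compute and a tool call to move; the robot and the scene stay as the last step left them, time stands still between calls to the robot, and variables do not carry over. Pictures are saved under pics/ and viewed, at most 17 in all, crops included, and the job is handed in when it is done.

Besides the shell and the picture viewer there is one more tool, called as name(argument=value, ...), one argument or row to a line, values as JSON. move_arm: Moves the arm, as the interface text tells. Its arguments: {"type":"object","properties":{"motion":{"type":"array","items":{"type":"array"}}},"required":["motion"]}

```bash
mkdir -p pics; ls
python3 - <<'E'
from plant import manip
import cv2
for n in("scene","top"):
    cv2.imwrite(f"pics/{n}0.png",manip.capture(n))
    print(n,manip.camera_model(n))
print(manip.camera_model("wrist")); print(manip.observe())
E
```

```text
pics
scene {'intrinsics': array([[464.36613075,   0.        , 282.11182178],
       [  0.        , 464.36613075, 210.94578652],
       [  0.        ,   0.        ,   1.        ]]), 'dist': array([-0.11303842,  0.        ,  0.        ,  0.        ,  0.        ]), 'rvec': array([ 0.60766   ,  2.84124264, -0.80599964]), 'tvec': array([ 449.28118215, -196.11969785, 1326.60646203])}
top {'intrinsics': array([[477.44408031,   0.        , 283.49846743],
       [  0.        , 477.44408031, 223.55977045],
       [  0.        ,   0.        ,   1.        ]]), 'dist': array([-0.08527702,  0.        ,  0.        ,  0.        ,  0.        ]), 'rvec': array([ 2.17343962, -2.11746933,  0.15894647]), 'tvec': array([  84.1797327 ,  531.86285188, 1152.27132277])}
{'intrinsics': array([[340.47139536,   0.        , 276.05809571],
       [  0.        , 340.47139536, 206.07728858],
       [  0.        ,   0.        ,   1.        ]]), 'dist': array([-0.03307811,  0.        ,  0.        ,  0.        ,  0.        ]), 'mount': array([[ 4.59272762e-04, -9.51535931e-01, -3.07537251e-01,
         7.84902658e+01],
[... 297 characters left out ...]
 0.5920382 ,  0.04833146,  1.60970396, -0.03333591,
        0.94272177, -0.03365839]), 'joint_vel': array([-1.84382960e-03, -5.52502137e-04,  6.63053650e-05, -2.61025485e-03,
       -9.01082419e-06,  1.29144434e-03, -8.32370819e-04]), 'joint_efforts': array([ 5.42997455e-03, -5.49995863e+01,  1.55409504e+00, -1.98824823e+01,
        9.81762802e-03,  3.85263047e-03,  2.19985327e-05]), 'tcp_pos': array([ 248.93143456, -680.27701421,  302.84427667]), 'tool_rot': array([-3.13952983e+00,  1.01927318e-04,  3.50858722e-01]), 'contact_force': array([ 0.36597915,  0.28772758, -0.50957836]), 'wrist_torque': array([ 0.00917442, -0.01929378,  0.00619772]), 'grasp_force': 0.0, 'width': 85.46117337851118}
```

View pics/scene0.png

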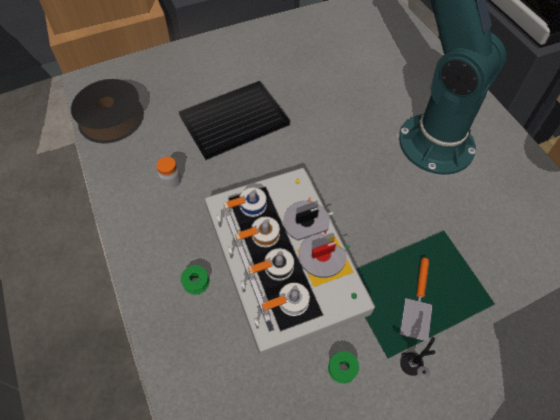

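View pics/top0.png

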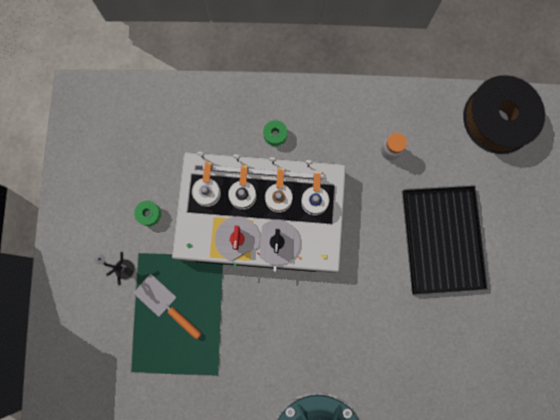

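The scene image shows the winder with four spools (blue, bronze, silver and black from -y to +y). In the top image the spools are at about (316,201), (279,197), (242,194) and (206,191). The red handle is at (237,238), the black one at (277,241), and the tray centre is near (445,240). Green look-alikes sit at (275,133) and (148,213).

```bash
cat > h.py <<'E'
import numpy as np,cv2
from scipy.spatial.transform import Rotation as R
from plant import manip
def cam(name,st=None):
    c=manip.camera_model(name)
    if name=="wrist":
        st=st or manip.observe()
        T=np.eye(4);T[:3,:3]=R.from_euler('xyz',st['tool_rot']).as_matrix();T[:3,3]=st['tcp_pos']
        M=T@c['mount'];return c,M[:3,:3],M[:3,3]
    Rm=cv2.Rodrigues(c['rvec'])[0];return c,Rm.T,-Rm.T@c['tvec']
def ray(name,uv,st=None):
    c,Rw,o=cam(name,st)
    p=cv2.undistortPoints(np.float64(uv).reshape(-1,1,2),c['intrinsics'],c['dist'])[:,0]
    return o,np.c_[p,np.ones(len(p))]@Rw.T
def plane(name,uv,z,st=None):
    o,d=ray(name,uv,st);return o+d*((z-o[2])/d[:,2])[:,None]
def proj(name,P,st=None):
    c,Rw,o=cam(name,st);q=(np.float64(P).reshape(-1,3)-o)@Rw
    return cv2.projectPoints(q,np.zeros(3),np.zeros(3),c['intrinsics'],c['dist'])[0][:,0]
def shot(name,tag):
    st=manip.observe();im=manip.capture(name);cv2.imwrite(f"pics/{tag}.png",im);return st,im
def tool(st):return R.from_euler('xyz',st['tool_rot']).as_matrix()
def to_tool(st,target):  # world mm -> shift m in tool axes
    return (tool(st).T@(np.float64(target)-st['tcp_pos'])/1000).round(4)
E
python3 - <<'E'
from h import *
im=cv2.imread("pics/top0.png")
np.set_printoptions(precision=1,suppress=True)
hsv=cv2.cvtColor(im,cv2.COLOR_BGR2HSV);H,S,V=cv2.split(hsv)
def show(nm,m,z,amin,box):
    k=np.zeros_like(m);x0,y0,x1,y1=box;k[y0:y1,x0:x1]=m[y0:y1,x0:x1]
    for c in cv2.findContours(k,0,2)[0]:
        if cv2.contourArea(c)<amin: continue
        r=cv2.minAreaRect(c);b=cv2.boxPoints(r);P=plane("top",b,z)
        print(nm,cv2.contourArea(c),"rect centre",P.mean(0)[:2],"sides",np.linalg.norm(P[1]-P[0]),np.linalg.norm(P[2]-P[1]),"corners",P[:,:2].tolist())
u=lambda b:(b*255).astype(np.uint8)
show("tray",u(V<45),22,3000,(390,170,500,310))
show("red",u(((H<6)|(H>174))&(S>150)&(V>90)),106,20,(210,215,265,262))
show("orange",u((H>6)&(H<18)&(S>150)&(V>120)),109,30,(190,150,330,200))
show("yellow",u((H>18)&(H<30)&(S>150)&(V>120)),60,50,(200,200,265,270))
w=u((S<40)&(V>150)); show("box",w,60,1000,(160,140,360,290))
P=plane("top",[[316,201],[279,198],[242,194],[206,191]],100);print(P)
cv2.imwrite("pics/c0.png",cv2.resize(im[140:290,165:355],None,fx=4,fy=4,interpolation=2))
E
```

```text
tray 7407.5 rect centre [ 504.6 -313.5] sides 197.0308716845289 271.6793742088746 corners [[626.6839206766709, -205.57452809978756], [651.700736905183, -401.01076655763893], [380.6014051035545, -418.75434757264964], [359.50823716447, -228.83531212267573]]
red 34.5 rect centre [481.6 196.6] sides 9.399754107775008 25.943997758436296 corners [[494.43260289558907, 201.81034527772817], [494.6821344564719, 192.41390386159853], [468.7567005647256, 191.43263059973953], [468.5053374294148, 200.7982980519466]]
red 70.0 rect centre [485.2 213.3] sides 51.92456808392469 18.22188437658777 corners [[459.82412595680387, 223.39054088168098], [511.70488785394633, 221.2580972894279], [510.6597911541295, 203.06620780202815], [458.8079892726995, 205.31547508605988]]
orange 77.5 rect centre [621.2  23.2] sides 14.337371867455552 39.062959200527054 corners [[640.5237891782974, 30.662778010547513], [640.9233040299952, 16.330973520219757], [601.8641152584626, 15.788245216348898], [601.4741068617927, 30.041047271620315]]
orange 78.5 rect centre [627.4 110.3] sides 42.15076967936735 15.120331261639622 corner
[... 807 characters left out ...]
2071458596779, 268.8520632377398], [534.1856936793637, 244.38126890107534], [440.31951655236054, 250.33421423393165]]
box 1845.0 rect centre [485.   28.3] sides 133.23225313044045 136.9853500442621 corners [[421.18680569521194, 98.83632602614118], [554.310380285225, 93.45606928589412], [548.70936616769, -43.41472660425987], [415.6194177042973, -35.848392229948814]]
box 3173.5 rect centre [564.9 223.9] sides 271.3357212467601 288.5700860858074 corners [[437.57151220227513, 368.4131434131657], [708.8420860299163, 362.46760729589744], [691.0469824792879, 74.4467245925894], [422.175252612187, 90.10429218180134]]
[[576.9  21.9 100. ]
 [581.8 110.3 100. ]
 [589.2 198.9 100. ]
 [594.4 285.6 100. ]]
```

View pics/c0.png

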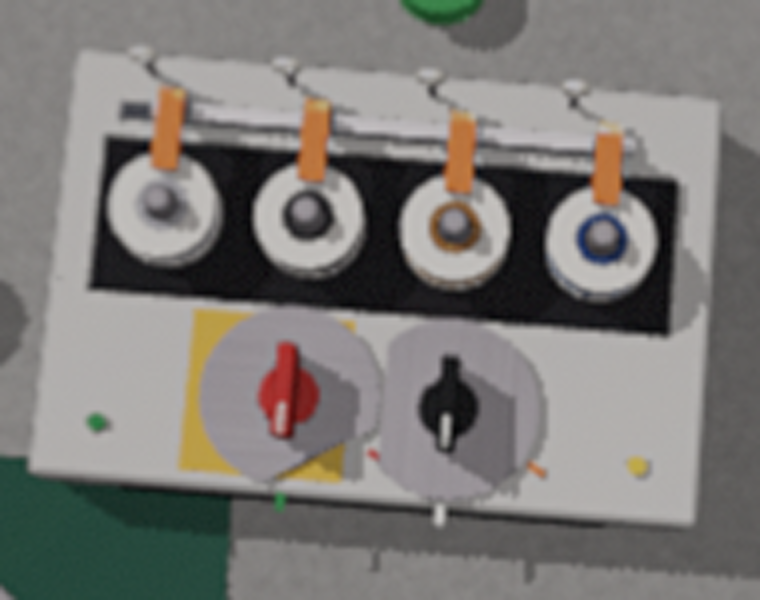

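The crop shows the winder clearly: deck corners near crop (80,50), (718,102), (692,522) and (30,470), with the four tongues over the far edges of the spools. Both handles lie along the winder's x.

Run:
```python
from h import *
np.set_printoptions(precision=3,suppress=True)
c=np.array([[80,50],[718,102],[692,522],[30,470]])/4+[165,140]-.4
P=plane("top",c,60)[:,:2]; print(P,[np.linalg.norm(P[i]-P[i-1]) for i in range(4)])
W=P.mean(0); yaw=-0.066
d=[P[0]-P[3],P[1]-P[2]];print("yaw",[np.arctan2(*v[::-1]) for v in d])
ux=np.array([np.cos(yaw),np.sin(yaw)]);uy=np.array([-ux[1],ux[0]])
iso=W-75*ux+48.5*uy;sel=W-75*ux-48.5*uy
row=plane("top",[[316,201],[279,198],[242,194],[206,191]],100)[:,:2].mean(0)
print("W",W,"iso",iso,"sel",sel,"row own x",(row-W)@ux,(row-W)@uy)
st=manip.observe()
print("to iso view z=300",to_tool(st,[*iso,260]),"rz",-(yaw-st['tool_rot'][2]))
```

```text
[[701.728 351.75 ]
 [678.268 -49.834]
 [415.956 -35.883]
 [436.674 367.148]] [np.float64(265.5005182779014), np.float64(402.26878823548844), np.float64(262.68247853669175), np.float64(403.5637218298694)]
yaw [np.float64(-0.058030867728469646), np.float64(-0.053135300450348526)]
W [558.156 158.295] iso [486.518 211.636] sel [480.121 114.847] row own x 27.62313946256059 -2.2992917229668373
to iso view z=300 [ 0.53  -0.756  0.044] rz 0.41685872242137684
```

move_arm(
  motion=[
    [0,[0.413,-0.253,0],[0,0,0.2]],
    [0,[0.413,-0.253,0],[0,0,0.2]],
    [0,[0.413,-0.253,0],[0,0,0.2]],
    [0,[0.413,-0.253,0],[0,0,0.2]],
    [0,[0.413,-0.253,0],[0,0,0.2]],
    [0,[0.413,-0.253,0],[0,0,0.2]],
    [0,[0.413,-0.253,0],[0,0,0.2]],
    [0,[0.413,-0.253,0],[0,0,0.2]],
    [0,[0.413,-0.253,0],[0,0,0.2]],
    [0,[0.413,-0.253,0],[0,0,0.2]],
    [0,[0.51,-0.711,0],[0,0,0.417]],
    [0,[0.51,-0.711,0],[0,0,0.417]],
  ],
)

```text
t: 1.3
tcp_pos: [536.4, -200.7, 303.3]
tool_rot: [-3.142, 0.0, -0.07]
contact_force: [-0.2, 1.0, 0.1]
width: 85.0
grasp_force: 0.0
```

Run:
```python
from h import *
st=manip.observe();print(st['t'],st['tcp_pos'],st['tool_rot'],st['qpos'])
print(to_tool(st,[483,163,300]),st['tool_rot'][2]+.066)
```

```text
1.3 [ 536.36004791 -200.68403432  303.34453223] [-3.14156963e+00  2.01511597e-04 -7.03392823e-02] [ 0.19312246  0.40239725  0.11416989  1.96178755 -0.06338614  0.78096293
 -1.29783469]
[-0.0788 -0.359   0.0034] -0.004339282262569244
```

move_arm(
  motion=[
    [0,[-0.079,-0.359,0.005],[0,0,0]],
    [0,[-0.079,-0.359,0.005],[0,0,0]],
    [0,[-0.079,-0.359,0.005],[0,0,0]],
    [0,[-0.079,-0.359,0.005],[0,0,0]],
    [0,[-0.079,-0.359,0.005],[0,0,0]],
    [0,[-0.079,-0.359,0.005],[0,0,0]],
    [0,[-0.079,-0.359,0.005],[0,0,0]],
    [0,[-0.079,-0.359,0.005],[0,0,0]],
    [0,[-0.079,-0.359,0.005],[0,0,0]],
    [0,[-0.079,-0.359,0.005],[0,0,0]],
    [0,[-0.079,-0.359,0.005],[0,0,0]],
  ],
)

```text
t: 2.4
tcp_pos: [481.0, 159.1, 298.7]
tool_rot: [3.14, 0.0, -0.069]
contact_force: [0.1, 0.1, -0.5]
width: 85.3
grasp_force: 0.0
```

Run:
```python
from h import *
st,im=shot("wrist","w1");print(st['t'],st['tcp_pos'],st['tool_rot'],st['qpos'])
import json;json.dump({k:np.asarray(v).tolist() for k,v in st.items()},open("w1.json","w"))
print(proj("wrist",[[486.5,211.6,106],[480,115,106]],st))
```

```text
2.4 [480.96731354 159.09234707 298.73426853] [ 3.14039922e+00  3.39477705e-04 -6.91726728e-02] [-0.4363521   0.32619186  0.03404928  2.10053557 -0.01523849  0.71594483
 -2.03255951]
[[209.59029185 196.50800165]
 [330.22381482 196.26779252]]
```

View pics/w1.png

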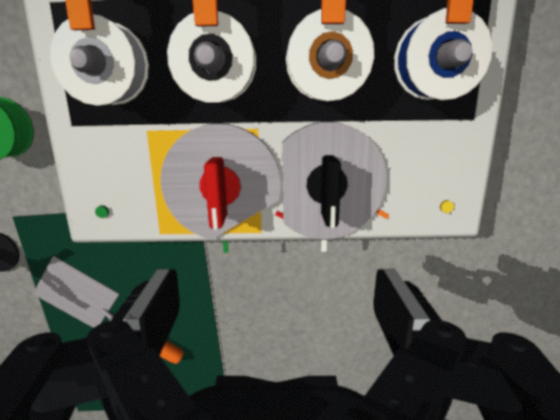

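The wrist view shows the red bar from about (216,157) to (215,226), the black bar from (331,157) to (333,226), and the spindle tops at (88,59), (208,55), (334,51) and (459,50).

Run:
```python
from h import *
import json
np.set_printoptions(precision=1,suppress=True)
st=json.load(open("w1.json"));im=cv2.imread("pics/w1.png")
H,S,V=cv2.split(cv2.cvtColor(im,cv2.COLOR_BGR2HSV));u=lambda b:(b*255).astype(np.uint8)
red=u(((H<8)|(H>172))&(S>130)&(V>60));red[:,:190]=0;red[:,250:]=0
x,y,w,h=cv2.boundingRect(max(cv2.findContours(red,0,2)[0],key=cv2.contourArea));print("red bbox",x,y,w,h)
print("bars z106",plane("wrist",[[216,157],[215,226],[331,157],[333,226]],106,st))
print("hubs z72",plane("wrist",[[219.5,184],[326.5,184]],70,st))
print("plates z66",plane("wrist",[[221,181],[333,182]],66,st))
sp=plane("wrist",[[88,59],[208,55],[334,51],[459,50]],118,st);print("spindles",sp)
fl=plane("wrist",[[93,62],[211.5,58.5],[330,55],[450,52]],100,st);print("flanges",fl)
for n,z in(("spindles",sp),("fl",fl)):
  d=z[0]-z[3];print(n,z.mean(0),np.arctan2(-d[0],d[1]),np.linalg.norm(d))
c=plane("wrist",[[75,241],[492,235],[47,124-60]],60,st);d=c[0]-c[1];print("front edge",c,np.arctan2(-d[0],d[1]),np.linalg.norm(d))
```

```text
red bbox 200 158 40 70
bars z106 [[517.8 202.6 106. ]
 [461.  210.4 106. ]
 [511.7 113.7 106. ]
 [454.2 113.2 106. ]]
hubs z72 [[487.6 209.1  70. ]
 [480.9 112.8  70. ]]
plates z66 [[489.3 208.2  66. ]
 [481.3 106.3  66. ]]
spindles [[593.5 280.3 118. ]
 [589.5 197.4 118. ]
 [586.1 111.9 118. ]
 [581.8  26.3 118. ]]
flanges [[593.6 286.1 100. ]
 [589.1 198.3 100. ]
 [585.5 111.9 100. ]
 [582.4  23.8 100. ]]
spindles [587.7 154.  118. ] -0.046185095702435945 254.24466813219684
fl [587.7 155.  100. ] -0.042831747959241676 262.6086984606228
front edge [[437.3 362.   60. ]
 [414.9 -52.1  60. ]
 [600.6 346.1  60. ]] -0.054015586639401224 414.64509926012676
```

move_arm(
  motion=[
    [0.4,[0.0035,-0.0495,0.03],[0,0,-0.005]],
    [0.4,[0.0035,-0.0495,0.08],[0,0,-0.005]],
    [0.4,[0.0035,-0.0495,0.12],[0,0,-0.005]],
    [0.4,[0.0035,-0.0495,0.15],[0,0,-0.005]],
    [0.4,[0.0035,-0.0495,0.15],[0,0,-0.005]],
    [0.4,[0.0035,-0.0495,0.15],[0,0,-0.005]],
  ],
)

```text
t: 3.05
tcp_pos: [488.1, 209.0, 149.0]
tool_rot: [3.141, 0.0, -0.064]
contact_force: [-0.2, -0.1, 0.2]
width: 51.2
grasp_force: 0.0
```

Run:
```python
from h import *
st,im=shot("wrist","w2");print(st['tcp_pos'],st['tool_rot'])
cv2.imwrite("pics/w2.png",im[100:420,80:480])
```

```text
[488.10450392 208.98480805 149.02165139] [ 3.14067052e+00  3.92165371e-04 -6.35032278e-02]
```

View pics/w2.png

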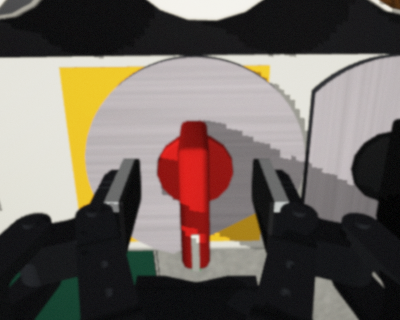

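The bar sits centred between the open fingers (crop x about 195, fingers at 125 and 270).

move_arm(
  motion=[
    [1,[0,0,0],[0,0,0]],
    [1,[0,0,0],[0,0,0]],
    [1,[0,0,0],[0,0,0]],
    [1,[0,0,0],[0,0,0]],
    [1,[0,0,0],[0,0,-0.14]],
    [1,[0,0,0],[0,0,-0.28]],
    [1,[0,0,0],[0,0,-0.42]],
    [1,[0,0,0],[0,0,-0.56]],
    [1,[0,0,0],[0,0,-0.7]],
    [1,[0,0,0],[0,0,-0.84]],
    [1,[0,0,0],[0,0,-0.96]],
    [1,[0,0,0],[0,0,-1.06]],
  ],
)

```text
t: 4.3
tcp_pos: [487.2, 211.8, 150.5]
tool_rot: [-3.141, -0.003, 1.003]
contact_force: [-2.5, 2.7, 8.3]
width: 10.8
grasp_force: 59.0
```

move_arm(
  motion=[
    [1,[0,0,0],[0,0,-0.02]],
    [1,[0,0,0],[0,0,-0.02]],
  ],
)

```text
t: 4.5
tcp_pos: [487.3, 211.7, 150.5]
tool_rot: [-3.14, -0.003, 1.013]
contact_force: [-4.6, 1.6, 8.0]
width: 11.1
grasp_force: 60.1
```

move_arm(
  motion=[
    [1,[0,0,0],[0,0,-0.04]],
    [1,[0,0,0],[0,0,-0.04]],
  ],
)

```text
t: 4.7
tcp_pos: [487.3, 211.7, 150.5]
tool_rot: [-3.14, -0.003, 1.048]
contact_force: [-3.7, 3.1, 8.2]
width: 11.2
grasp_force: 75.8
```

Run:
```python
from h import *
st=manip.observe();print(st['tool_rot'],st['wrist_torque'],st['contact_force'])
```

```text
[-3.13993587e+00 -3.02350157e-03  1.04811627e+00] [ 0.53452678  0.77830914 -1.83518919] [-3.67767268  3.11676401  8.19374194]
```

move_arm(
  motion=[
    [0.4,[0,0,0],[0,0,0]],
    [0.4,[0,0,0],[0,0,0]],
    [0.4,[0,0,-0.03],[0,0,0]],
    [0.4,[0,0,-0.06],[0,0,0]],
    [0.4,[-0.02,0.01,-0.06],[0,0,0.14]],
    [0.4,[-0.04,0.02,-0.06],[0,0,0.28]],
    [0.4,[-0.06,0.03,-0.06],[0,0,0.42]],
    [0.4,[-0.08,0.04,-0.06],[0,0,0.56]],
    [0.4,[-0.0875,0.0444,-0.06],[0,0,0.7]],
    [0.4,[-0.0875,0.0444,-0.06],[0,0,0.84]],
    [0.4,[-0.0875,0.0444,-0.06],[0,0,0.98]],
    [0.4,[-0.0875,0.0444,-0.06],[0,0,1.11]],
  ],
)

```text
t: 5.9
tcp_pos: [483.4, 111.6, 209.0]
tool_rot: [3.141, -0.0, -0.056]
contact_force: [0.7, 0.5, -1.0]
width: 51.3
grasp_force: 0.0
```

Run:
```python
from h import *
st,im=shot("wrist","w3");print(st['tcp_pos'],st['tool_rot'])
```

```text
[483.35167682 111.60865611 208.97293115] [ 3.14085055e+00 -3.96163999e-05 -5.64987111e-02]
```

View pics/w3.png

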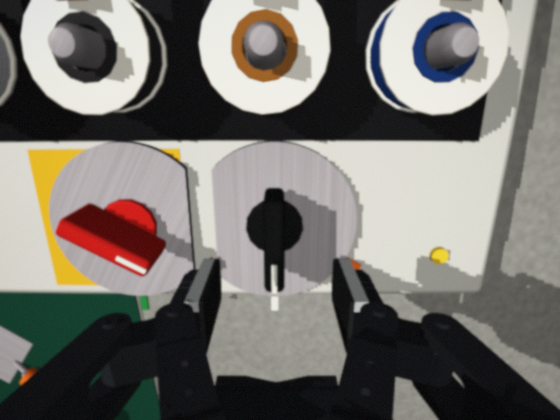

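The isolator is turned to OFF. The selector bar is centred at column 275, between the fingers.

move_arm(
  motion=[
    [0.4,[0,0,0.03],[0,0,0]],
    [0.4,[0,0,0.059],[0,0,0]],
    [0.4,[0,0,0.059],[0,0,0]],
    [1,[0,0,0.059],[0,0,0]],
    [1,[0,0,0.059],[0,0,0]],
    [1,[0,0,0.059],[0,0,0]],
    [1,[0,0,0.059],[0,0,0]],
    [1,[0,0,0.059],[0,0,-0.14]],
    [1,[0,0,0.059],[0,0,-0.28]],
    [1,[0,0,0.059],[0,0,-0.42]],
    [1,[0,0,0.059],[0,0,-0.56]],
    [1,[0,0,0.059],[0,0,-0.7]],
  ],
)

```text
t: 7.15
tcp_pos: [483.5, 114.9, 151.3]
tool_rot: [-3.14, -0.004, 0.656]
contact_force: [-3.0, 5.5, 6.7]
width: 10.9
grasp_force: 59.5
```

move_arm(
  motion=[
    [1,[0,0,0],[0,0,-0.14]],
    [1,[0,0,0],[0,0,-0.28]],
    [1,[0,0,0],[0,0,-0.38]],
    [1,[0,0,0],[0,0,-0.39]],
    [1,[0,0,0],[0,0,-0.39]],
  ],
)

```text
t: 7.65
tcp_pos: [482.7, 115.5, 151.2]
tool_rot: [-3.139, -0.005, 1.033]
contact_force: [-5.1, 6.9, 9.0]
width: 11.1
grasp_force: 68.0
```

Run:
```python
from h import *
st=manip.observe();print(st['tool_rot'],st['wrist_torque'],st['contact_force'])
```

```text
[-3.13923979 -0.00522358  1.03298632] [ 1.48847899  1.05895864 -1.31320757] [-5.07088571  6.9005252   9.04221906]
```

move_arm(
  motion=[
    [0.4,[0,0,0],[0,0,0]],
    [0.4,[0,0,0],[0,0,0]],
    [0.4,[0,0,-0.04],[0,0,0]],
    [0.3,[0,0,-0.08],[0,0,0.1]],
    [0.2,[-0.01,0.03,-0.099],[0,0,0.24]],
    [0.1,[-0.015,0.06,-0.099],[0,0,0.38]],
    [0,[-0.02,0.09,-0.099],[0,0,0.52]],
    [0,[-0.0265,0.12,-0.099],[0,0,0.66]],
    [0,[-0.0265,0.132,-0.099],[0,0,0.8]],
    [0,[-0.0265,0.132,-0.099],[0,0,0.94]],
    [0,[-0.0265,0.132,-0.099],[0,0,1.085]],
    [0,[-0.0265,0.132,-0.099],[0,0,1.085]],
  ],
)

```text
t: 8.85
tcp_pos: [583.6, 21.7, 248.8]
tool_rot: [3.14, 0.0, -0.047]
contact_force: [-0.1, 0.7, -1.0]
width: 85.5
grasp_force: 0.0
```

Run:
```python
from h import *
import json
st,im=shot("wrist","w4");print(st['t'],st['tcp_pos'],st['tool_rot'])
json.dump({k:np.asarray(v).tolist() for k,v in st.items()},open("w4.json","w"))
```

```text
8.85 [583.5894461   21.66173733 248.79253506] [ 3.14019614e+00  3.34540355e-04 -4.66252291e-02]
```

View pics/w4.png

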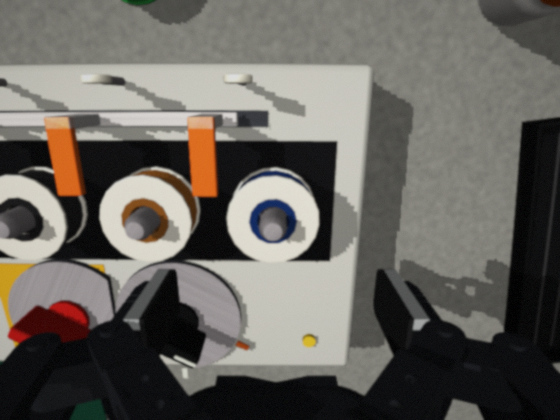

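The keeper is open: the tongues stand between the spools, with tips at about (68,193) and (204,195). The blue flange is centred at (273,215) and the bronze at (150,214).

Run:
```python
from h import *
import json
np.set_printoptions(precision=1,suppress=True)
st=json.load(open("w4.json"));im=cv2.imread("pics/w4.png")
H,S,V=cv2.split(cv2.cvtColor(im,cv2.COLOR_BGR2HSV));w=((S<50)&(V>165)).astype(np.uint8)*255
w[:, :]=w; 
box=np.zeros_like(w);box[160:265,95:325]=w[160:265,95:325]
for c in cv2.findContours(box,0,2)[0]:
    if cv2.contourArea(c)>2500:
        (u,v),r=cv2.minEnclosingCircle(c);print("circ",u,v,r)
P=plane("wrist",[[273,215],[150,214],[227,215],[319.5,215]],100,st);print("flanges",P)
print("tongue",plane("wrist",[[192,195],[217,195],[57,194],[83,194]],109,st))
print("spindle top",plane("wrist",[[274,222]],119,st))
```

```text
circ 259.5140686035156 240.2234344482422 68.7297134399414
circ 137.7263641357422 229.14877319335938 54.51108932495117
flanges [[585.3  23.1 100. ]
 [589.9 106.8 100. ]
 [586.8  54.4 100. ]
 [583.8  -8.4 100. ]]
tongue [[604.4  74.  109. ]
 [603.7  58.  109. ]
 [609.3 161.8 109. ]
 [608.5 144.6 109. ]]
spindle top [[587.3  22.3 119. ]]
```

move_arm(
  motion=[
    [0.12,[0.001,-0.0013,0.04],[0,0,0]],
    [0.12,[0.001,-0.0013,0.06],[0,0,0]],
    [0.12,[0.001,-0.0013,0.085],[0,0,0]],
    [0.12,[0.001,-0.0013,0.113],[0,0,0]],
    [0.12,[0.001,-0.0013,0.113],[0,0,0]],
    [1,[0.001,-0.0013,0.113],[0,0,0]],
    [1,[0.001,-0.0013,0.113],[0,0,0]],
    [1,[0.001,-0.0013,0.113],[0,0,0]],
  ],
)

```text
t: 9.7
tcp_pos: [585.6, 23.7, 137.3]
tool_rot: [-3.141, -0.003, -0.046]
contact_force: [1.2, 0.0, -0.6]
width: 62.0
grasp_force: 64.9
```

Run:
```python
from h import *
st=manip.observe();print(st['tcp_pos'],st['tool_rot'],st['wrist_torque'],st['contact_force'],st['width'],st['qpos'])
im=manip.capture("top");cv2.imwrite("pics/t1.png",im)
H,S,V=cv2.split(cv2.cvtColor(im,cv2.COLOR_BGR2HSV))
m=np.zeros_like(V);m[165:320,385:520]=((V<50)[165:320,385:520])*255
m=cv2.morphologyEx(m,cv2.MORPH_CLOSE,np.ones((5,5)));m=cv2.morphologyEx(m,cv2.MORPH_OPEN,np.ones((9,9)))
c=max(cv2.findContours(m,0,2)[0],key=cv2.contourArea);b=cv2.boxPoints(cv2.minAreaRect(c));print(b)
P=plane("top",b,15);print(P,P.mean(0),[np.linalg.norm(P[i]-P[i-1]) for i in range(4)])
cv2.imwrite("pics/t1c.png",cv2.resize(im[160:320,380:520],None,fx=4,fy=4))
```

```text
[585.62801361  23.66875482 137.32201326] [-3.14118960e+00 -2.67424414e-03 -4.57076095e-02] [-0.06277616  0.00077728  0.04534292] [ 1.18966879  0.01388388 -0.61499459] 62.046856752747146 [-0.04555312  0.6530427  -0.10112046  2.02864299  0.13777168  0.46346424
 -1.86569877]
[[402.90775 190.26154]
 [473.55392 181.43076]
 [486.84622 287.76923]
 [416.20004 296.6    ]]
[[ 628.30432007 -208.81359595   15.        ]
 [ 657.74237161 -397.12059913   15.        ]
 [ 381.60977788 -423.23359801   15.        ]
 [ 356.31793775 -240.12675145   15.        ]] [ 505.99360183 -317.32363613   15.        ] [np.float64(273.7829539555251), np.float64(190.59414032868466), np.float64(277.36455799542125), np.float64(184.8453256998002)]
```

View pics/t1c.png

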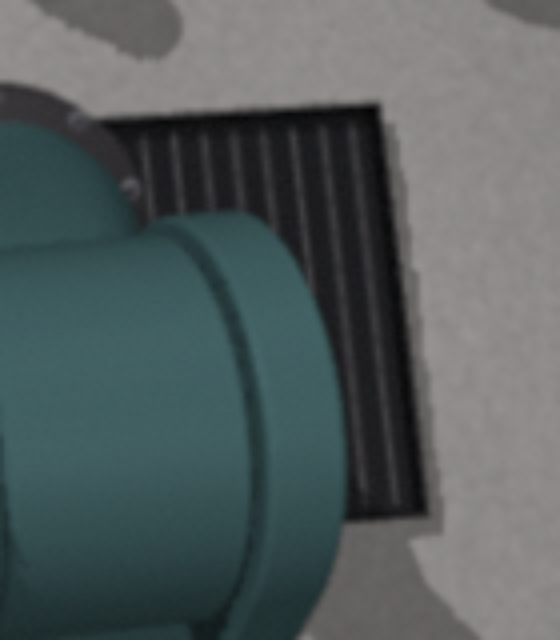

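The grasp holds (62 mm). The tray's right-hand corners show at top-image pixels (475,186) and (487,289).

move_arm(
  motion=[
    [1,[0,0,-0.03],[0,0,0]],
    [1,[0,0,-0.06],[0,0,0]],
    [1,[0,0,-0.085],[0,0,0]],
    [1,[0,0.02,-0.1],[0,0,0]],
    [1,[0,0.06,-0.1],[0,0,0]],
    [1,[0,0.1,-0.1],[0,0,0]],
    [1,[0,0.15,-0.1],[0,0,0]],
  ],
)

```text
t: 10.45
tcp_pos: [578.2, -125.6, 237.2]
tool_rot: [-3.141, -0.002, -0.042]
contact_force: [0.6, -0.5, -1.4]
width: 62.0
grasp_force: 65.5
```

Run:
```python
from h import *
np.set_printoptions(precision=3,suppress=True)
st=manip.observe();print(st['t'],st['tcp_pos'],st['tool_rot'],st['width'])
c=np.array([[404.5,190],[475,186.2],[486.75,288.75],[411.5,294]])
P=plane("top",c,22)[:,:2];print(P,P.mean(0),[np.linalg.norm(P[i]-P[i-1]) for i in range(4)])
d=P[1]-P[2];e=P[0]-P[3];yaw=(np.arctan2(d[1],d[0])+np.arctan2(e[1],e[0]))/2;print(yaw,np.arctan2(d[1],d[0]))
ux=np.array([np.cos(yaw),np.sin(yaw)]);uy=np.array([-ux[1],ux[0]])
for a,b in((1,-1),(1,1),(-1,-1),(-1,1)):
    q=P.mean(0)+65*a*ux+46*b*uy;print(a,b,q,to_tool(st,[*q,200]),np.hypot(*q))
```

```text
10.45 [ 578.241 -125.647  237.162] [-3.141 -0.002 -0.042] 62.03706060208165
[[ 627.526 -211.19 ]
 [ 643.359 -397.622]
 [ 378.985 -419.887]
 [ 362.541 -226.306]] [ 503.103 -313.752] [np.float64(265.4165563236658), np.float64(187.10292684471142), np.float64(265.31037762676556), np.float64(194.27864717488518)]
0.07050073821665323 0.08402022277113771
1 -1 [ 571.182 -355.058] [0.003 0.23  0.037] 672.5435740656303
1 1 [ 564.701 -263.287] [-0.008  0.138  0.037] 623.0626617325464
-1 -1 [ 441.504 -364.216] [-0.127  0.244  0.037] 572.345593083856
-1 1 [ 435.024 -272.445] [-0.137  0.153  0.037] 513.2949438196177
```

move_arm(
  motion=[
    [1,[0.002,0.03,0.01],[0,0,-0.145]],
    [1,[0.002,0.07,0.02],[0,0,-0.29]],
    [1,[0.002,0.11,0.03],[0,0,-0.435]],
    [1,[0.002,0.15,0.037],[0,0,-0.58]],
    [1,[0.003,0.19,0.037],[0,0,-0.725]],
    [1,[0.003,0.22,0.037],[0,0,-0.87]],
    [1,[0.003,0.23,0.037],[0,0,-1.015]],
    [1,[0.003,0.23,0.037],[0,0,-1.16]],
    [1,[0.003,0.23,0.037],[0,0,-1.305]],
    [1,[0.003,0.23,0.037],[0,0,-1.45]],
    [1,[0.003,0.23,0.037],[0,0,-1.59]],
    [1,[0.003,0.23,0.037],[0,0,-1.69]],
  ],
)

```text
t: 11.65
tcp_pos: [570.0, -356.6, 199.6]
tool_rot: [3.141, 0.001, 1.648]
contact_force: [-0.1, 0.4, -0.8]
width: 62.2
grasp_force: 65.5
```

Run:
```python
from h import *
import json
st,im=shot("wrist","w5");print(st['t'],st['tcp_pos'],st['tool_rot'],st['width'],st['qpos'][6])
json.dump({k:np.asarray(v).tolist() for k,v in st.items()},open("w5.json","w"))
```

```text
11.65 [ 569.96346168 -356.55339017  199.55028606] [3.14128105e+00 1.01226359e-03 1.64833564e+00] 62.237785413543996 0.10164960259394792
```

View pics/w5.png

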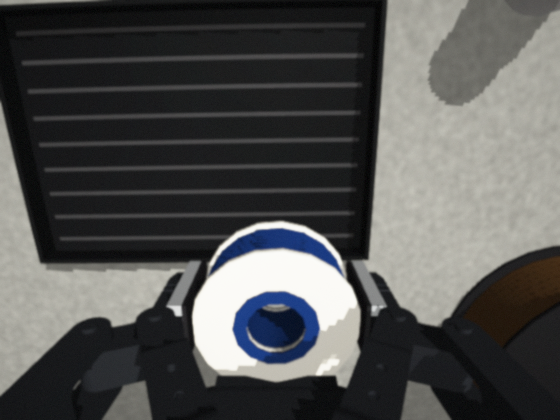

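Tray corners in this wrist view are near (383,1), (370,258), (42,263) and (-2,10). The blue spool is held straight.

Run:
```python
from h import *
import json
np.set_printoptions(precision=3,suppress=True)
st=json.load(open("w5.json"))
P=plane("wrist",[[386,1],[370,259],[42,263],[-2,10]],22,st)[:,:2];print(P,P.mean(0),[np.linalg.norm(P[i]-P[i-1]) for i in range(4)])
d=P[1]-P[2];yaw=np.arctan2(d[1],d[0]);print(yaw)
ux=np.array([np.cos(yaw),np.sin(yaw)]);uy=np.array([-ux[1],ux[0]])
C=(P[1]+P[2])/2+95*uy;print(C)
st=manip.observe()
for a,b in((1,-1),(1,1),(-1,-1),(-1,1)):
    q=C+65*a*ux+46*b*uy;print(a,b,q,to_tool(st,[*q,74]),np.hypot(*q))
```

```text
[[ 629.876 -213.535]
 [ 648.885 -396.864]
 [ 382.179 -421.932]
 [ 375.823 -236.3  ]] [ 509.191 -317.158] [np.float64(255.07070840082818), np.float64(184.31190212514724), np.float64(267.8808476400843), np.float64(185.74105126072016)]
0.0937156403198605
[ 506.642 -314.815]
1 -1 [ 575.662 -354.53 ] [0.002 0.006 0.125] 676.075417352888
1 1 [ 567.052 -262.934] [0.094 0.005 0.125] 625.0461035390776
-1 -1 [ 446.232 -366.696] [-0.    -0.124  0.125] 577.5713159685881
-1 1 [ 437.623 -275.099] [ 0.092 -0.125  0.125] 516.9074255901033
```

move_arm(
  motion=[
    [1,[0.002,0.004,0.04],[0,0,0]],
    [1,[0.002,0.004,0.08],[0,0,0]],
    [1,[0.002,0.004,0.11],[0,0,0]],
    [1,[0.002,0.004,0.12],[0,0,0]],
    [1,[0.002,0.004,0.127],[0,0,0]],
    [1,[0.002,0.004,0.127],[0,0,0]],
  ],
)

```text
t: 12.3
tcp_pos: [574.9, -354.0, 72.8]
tool_rot: [3.14, 0.001, 1.643]
contact_force: [-1.1, 0.3, -0.7]
width: 62.4
grasp_force: 65.6
```

move_arm(
  motion=[
    [0.12,[0,0,0],[0,0,0]],
    [0.12,[0,0,0],[0,0,0]],
    [0.12,[0,0,-0.03],[0,0,0]],
    [0.12,[0,0,-0.07],[0,0,0]],
    [0.12,[0,0,-0.12],[0,0,0]],
    [0.12,[0.03,0,-0.16],[0,0,0.1]],
    [0.12,[0.07,0,-0.177],[0,0,0.245]],
    [0.12,[0.11,0.01,-0.177],[0,0,0.39]],
    [0.12,[0.15,0.015,-0.177],[0,0,0.535]],
    [0.12,[0.19,0.02,-0.177],[0,0,0.68]],
    [0.12,[0.23,0.025,-0.177],[0,0,0.825]],
    [0.12,[0.27,0.03,-0.177],[0,0,0.97]],
  ],
)

```text
t: 13.5
tcp_pos: [584.5, -80.5, 250.2]
tool_rot: [3.14, -0.002, 0.668]
contact_force: [0.6, -0.3, 0.7]
width: 75.1
grasp_force: 0.0
```

Run:
```python
from h import *
st=manip.observe();print(st['t'],st['tcp_pos'],st['tool_rot'])
print(to_tool(st,[589,111,250]),st['tool_rot'][2]+.05)
```

```text
13.5 [584.47980272 -80.52197015 250.17177791] [ 3.14012733e+00 -1.74822498e-03  6.67813521e-01]
[ 0.1222 -0.1476  0.0002] 0.7178135213277057
```

move_arm(
  motion=[
    [0.12,[0.03,-0.035,0],[0,0,0.145]],
    [0.12,[0.06,-0.07,0],[0,0,0.29]],
    [0.12,[0.09,-0.105,0],[0,0,0.435]],
    [0.12,[0.122,-0.1476,0],[0,0,0.58]],
    [0.12,[0.122,-0.1476,0],[0,0,0.718]],
    [0.12,[0.122,-0.1476,0],[0,0,0.718]],
  ],
)

```text
t: 14.1
tcp_pos: [587.3, 112.7, 250.1]
tool_rot: [-3.14, -0.002, -0.038]
contact_force: [0.2, 0.6, 0.1]
width: 75.5
grasp_force: 0.0
```

```bash
cat > spool.py <<'E'
from h import *
import sys
np.set_printoptions(precision=4,suppress=True)
st,im=shot("wrist",sys.argv[1])
ex=np.float64([float(sys.argv[2]),float(sys.argv[3]),100]);p=proj("wrist",[ex],st)[0]
S,V=cv2.split(cv2.cvtColor(im,cv2.COLOR_BGR2HSV))[1:]
w=((S<60)&(V>150)).astype(np.uint8)*255
u,v=p.astype(int);k=np.zeros_like(w);cv2.circle(k,(u,v),60,255,-1);w&=k
r=abs(proj("wrist",[ex+[0,32,0]],st)[0]-p).max()
g=cv2.medianBlur(cv2.cvtColor(im,cv2.COLOR_BGR2GRAY),3)
C=cv2.HoughCircles(g,cv2.HOUGH_GRADIENT,1,10,param1=120,param2=15,minRadius=int(r-3),maxRadius=int(r+4))
c=min(C[0],key=lambda c:np.hypot(*(c[:2]-p)))
q=plane("wrist",[c[:2]],100,st)[0]
print("pred px",p,r,"hough",c,"->",q)
t=(q+ex)/2;
print(st['t'],st['tcp_pos'],st['tool_rot'],"go to measured",to_tool(st,[q[0]-1,q[1],136]))
cv2.circle(im,(int(c[0]),int(c[1])),int(c[2]),(0,0,255),1);cv2.imwrite("pics/%s_m.png"%sys.argv[1],im)
E
python3 spool.py s2 589.5 111.5
```

```text
pred px [277.5518 214.0347] 46.74053179688897 hough [277.5 213.5  47.1] -> [589.8871 111.5212 100.    ]
14.1 [587.3246 112.722  250.0741] [-3.1402 -0.0019 -0.0383] go to measured [0.0014 0.0013 0.1141]
```

View pics/s2_m.png

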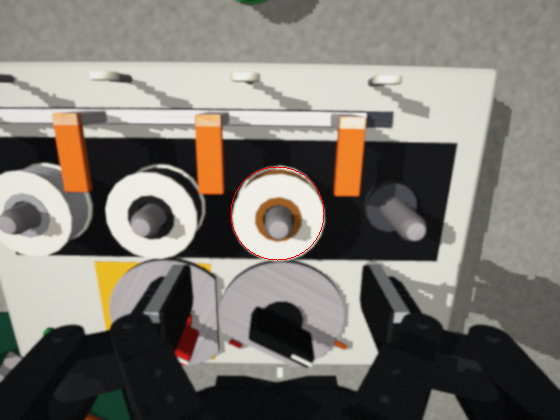

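The bronze flange is circled at (277,213), matching the prediction. The blue spindle is now empty.

move_arm(
  motion=[
    [0.12,[0.0014,0.0013,0.04],[0,0,0.01]],
    [0.12,[0.0014,0.0013,0.07],[0,0,0.01]],
    [0.12,[0.0014,0.0013,0.095],[0,0,0.01]],
    [0.12,[0.0014,0.0013,0.114],[0,0,0.01]],
    [0.12,[0.0014,0.0013,0.114],[0,0,0.01]],
    [1,[0.0014,0.0013,0.114],[0,0,0.01]],
    [1,[0.0014,0.0013,0.114],[0,0,0.01]],
    [1,[0.0014,0.0013,0.114],[0,0,0.01]],
    [1,[0.0014,0.0013,0.084],[0,0,0.01]],
    [1,[0.0014,0.0013,0.05],[0,0,0.01]],
    [1,[0.0014,0.0013,0.02],[0,0,0.01]],
    [1,[0.0014,0.0013,0.014],[0,0,0.01]],
  ],
)

```text
t: 15.35
tcp_pos: [590.8, 106.4, 238.7]
tool_rot: [-3.141, -0.006, -0.055]
contact_force: [0.9, 0.4, -0.7]
width: 62.8
grasp_force: 68.8
```

Run:
```python
from h import *
st=manip.observe();print(st['t'],st['tcp_pos'],st['tool_rot'],st['width'])
print(to_tool(st,[567,-263,200]),st['tool_rot'][2]-1.65)
```

```text
15.35 [590.77969274 106.36526708 238.65646936] [-3.14087062 -0.00626712 -0.0554817 ] 62.82118259413626
[-0.0035  0.3701  0.0384] -1.7054816959074943
```

move_arm(
  motion=[
    [1,[0,0.04,0.01],[0,0,-0.145]],
    [1,[0,0.08,0.02],[0,0,-0.29]],
    [1,[0,0.12,0.03],[0,0,-0.435]],
    [1,[0,0.16,0.038],[0,0,-0.58]],
    [1,[-0.002,0.2,0.038],[0,0,-0.725]],
    [1,[-0.003,0.24,0.038],[0,0,-0.87]],
    [1,[-0.0035,0.28,0.038],[0,0,-1.015]],
    [1,[-0.0035,0.32,0.038],[0,0,-1.16]],
    [1,[-0.0035,0.37,0.038],[0,0,-1.305]],
    [1,[-0.0035,0.37,0.038],[0,0,-1.45]],
    [1,[-0.0035,0.37,0.038],[0,0,-1.59]],
    [1,[-0.0035,0.37,0.038],[0,0,-1.705]],
  ],
)

```text
t: 16.55
tcp_pos: [563.4, -263.8, 195.7]
tool_rot: [-3.139, -0.0, 1.653]
contact_force: [1.1, 0.6, -1.3]
width: 62.7
grasp_force: 68.8
```

```bash
cat > tray.py <<'E'
from h import *
import sys
np.set_printoptions(precision=4,suppress=True)
st,im=shot("wrist",sys.argv[1]);slot=np.float64(sys.argv[2].split(','))
print(st['t'],st['tcp_pos'],st['tool_rot'],st['width'],"down",to_tool(st,[*slot,73]))
ux=np.array([np.cos(.09),np.sin(.09)]);uy=np.array([-ux[1],ux[0]])
C=np.array([506.6,-314.8]);cs=[C+a*135*ux+b*95*uy for a,b in((1,1),(1,-1),(-1,-1),(-1,1))]
p=proj("wrist",[[*c,22] for c in cs],st);cv2.polylines(im,[p.astype(np.int32)],True,(0,0,255),1)
cv2.imwrite("pics/%s_m.png"%sys.argv[1],im)
E
python3 tray.py p2 567,-263
```

```text
16.55 [ 563.4354 -263.7651  195.7326] [-3.1391 -0.0001  1.6532] 62.74210786557785 down [0.0005 0.0039 0.1227]
```

View pics/p2_m.png

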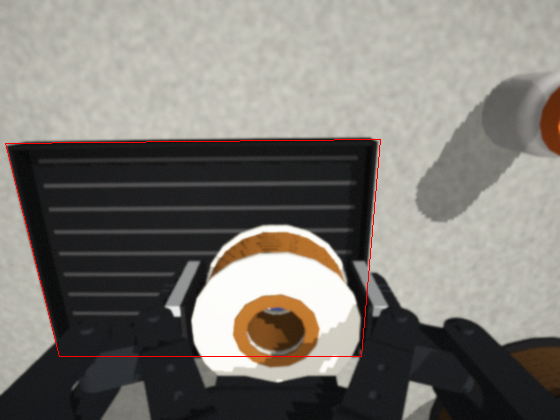

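The tray matches the red predicted outline, and the bronze spool is held straight.

move_arm(
  motion=[
    [1,[0.0005,0.003,0.04],[0,0,0]],
    [1,[0.0005,0.003,0.08],[0,0,0]],
    [1,[0.0005,0.003,0.105],[0,0,0]],
    [1,[0.0005,0.003,0.118],[0,0,0]],
    [1,[0.0005,0.003,0.122],[0,0,0]],
    [1,[0.0005,0.003,0.122],[0,0,0]],
  ],
)

```text
t: 17.2
tcp_pos: [568.3, -261.0, 74.9]
tool_rot: [-3.141, 0.0, 1.65]
contact_force: [-0.5, -0.6, -0.0]
width: 62.6
grasp_force: 68.8
```

move_arm(
  motion=[
    [1,[0,0,0.0025],[0,0,0]],
    [1,[0,0,0.0025],[0,0,0]],
    [0.12,[0,0,0.0025],[0,0,0]],
    [0.12,[0,0,0.0025],[0,0,0]],
    [0.12,[0,0,-0.02],[0,0,0]],
    [0.12,[0,0,-0.06],[0,0,0]],
    [0.12,[0,0,-0.11],[0,0,0]],
    [0.12,[0.03,0,-0.15],[0,0,0.1]],
    [0.12,[0.07,0,-0.175],[0,0,0.245]],
    [0.12,[0.11,0.01,-0.175],[0,0,0.39]],
    [0.12,[0.15,0.015,-0.175],[0,0,0.535]],
    [0.12,[0.19,0.02,-0.175],[0,0,0.68]],
  ],
)

```text
t: 18.4
tcp_pos: [573.1, -68.2, 250.9]
tool_rot: [3.14, -0.001, 0.965]
contact_force: [0.6, 0.0, -1.0]
width: 75.2
grasp_force: 0.0
```

Run:
```python
from h import *
st=manip.observe();print(st['t'],st['tcp_pos'],st['tool_rot'])
print(to_tool(st,[594,199.5,250]),st['tool_rot'][2]+.05)
```

```text
18.4 [573.10548532 -68.17395799 250.87559173] [ 3.14004689e+00 -8.13718959e-04  9.64611361e-01]
[ 0.2319 -0.1353  0.0009] 1.0146113611695091
```

move_arm(
  motion=[
    [0.12,[0.035,-0.02,0],[0,0,0.145]],
    [0.12,[0.07,-0.04,0],[0,0,0.29]],
    [0.12,[0.105,-0.06,0],[0,0,0.435]],
    [0.12,[0.14,-0.08,0],[0,0,0.58]],
    [0.12,[0.18,-0.105,0],[0,0,0.725]],
    [0.12,[0.232,-0.135,0],[0,0,0.87]],
    [0.12,[0.232,-0.135,0],[0,0,1.012]],
    [0.12,[0.232,-0.135,0],[0,0,1.012]],
    [0.12,[0.232,-0.135,0],[0,0,1.012]],
  ],
)

```text
t: 19.3
tcp_pos: [592.3, 197.0, 249.9]
tool_rot: [3.14, 0.0, -0.038]
contact_force: [0.5, -0.3, -0.4]
width: 75.4
grasp_force: 0.0
```

```bash
python3 spool.py s3 594 199.5
```

```text
pred px [271.5246 214.6104] 46.75627919393099 hough [271.5 218.5  45. ] -> [591.1804 199.6356 100.    ]
19.3 [592.3491 197.0209 249.8698] [ 3.14    0.0003 -0.0384] go to measured [-0.0022 -0.0027  0.1139]
```

move_arm(
  motion=[
    [0.12,[-0.0005,-0.0026,0.04],[0,0,0.01]],
    [0.12,[-0.0005,-0.0026,0.07],[0,0,0.01]],
    [0.12,[-0.0005,-0.0026,0.095],[0,0,0.01]],
    [0.12,[-0.0005,-0.0026,0.114],[0,0,0.01]],
    [0.12,[-0.0005,-0.0026,0.114],[0,0,0.01]],
    [1,[-0.0005,-0.0026,0.114],[0,0,0.01]],
    [1,[-0.0005,-0.0026,0.114],[0,0,0.01]],
    [1,[-0.0005,-0.0026,0.114],[0,0,0.01]],
    [1,[-0.0005,-0.0026,0.084],[0,0,0.01]],
    [1,[-0.0005,-0.0026,0.05],[0,0,0.01]],
    [1,[-0.0005,-0.0026,0.02],[0,0,0.01]],
    [1,[-0.0005,-0.0026,0.014],[0,0,0.01]],
  ],
)

```text
t: 20.55
tcp_pos: [594.3, 201.6, 240.6]
tool_rot: [-3.138, -0.008, -0.051]
contact_force: [0.5, -0.2, -0.9]
width: 63.2
grasp_force: 66.5
```

Run:
```python
from h import *
st=manip.observe();print(st['t'],st['tcp_pos'],st['tool_rot'],st['width'])
print(to_tool(st,[446,-366,210]),st['tool_rot'][2]-1.65)
im=manip.capture("top");cv2.imwrite("pics/t3.png",im[150:330,330:520])
```

```text
20.55 [594.3440463  201.60379839 240.64294114] [-3.13794256 -0.00788731 -0.05105935] 63.23617330218415
[-0.1194  0.5745  0.0276] -1.7010593507135503
```

move_arm(
  motion=[
    [1,[-0.003,0.045,0.01],[0,0,-0.145]],
    [1,[-0.01,0.09,0.02],[0,0,-0.29]],
    [1,[-0.02,0.135,0.028],[0,0,-0.435]],
    [1,[-0.03,0.18,0.028],[0,0,-0.58]],
    [1,[-0.04,0.225,0.028],[0,0,-0.725]],
    [1,[-0.05,0.27,0.028],[0,0,-0.87]],
    [1,[-0.06,0.315,0.028],[0,0,-1.015]],
    [1,[-0.07,0.36,0.028],[0,0,-1.16]],
    [1,[-0.08,0.405,0.028],[0,0,-1.305]],
    [1,[-0.09,0.45,0.028],[0,0,-1.45]],
    [1,[-0.1,0.495,0.028],[0,0,-1.59]],
    [1,[-0.11,0.535,0.028],[0,0,-1.7]],
  ],
)

```text
t: 21.8
tcp_pos: [453.3, -330.4, 206.9]
tool_rot: [-3.14, -0.001, 1.653]
contact_force: [-0.7, 0.6, -1.0]
width: 62.8
grasp_force: 66.4
```

move_arm(
  motion=[
    [1,[0,0,0],[0,0,0]],
  ],
)

```text
t: 21.9
tcp_pos: [450.5, -336.0, 205.8]
tool_rot: [-3.137, 0.002, 1.637]
contact_force: [-0.5, -0.1, -1.2]
width: 63.2
grasp_force: 66.4
```

```bash
python3 tray.py p3 446,-366
```

```text
21.9 [ 450.5366 -336.0209  205.7699] [-3.137   0.0015  1.6373] 63.20273426591501 down [-0.0294 -0.0059  0.1328]
```

View pics/p3_m.png

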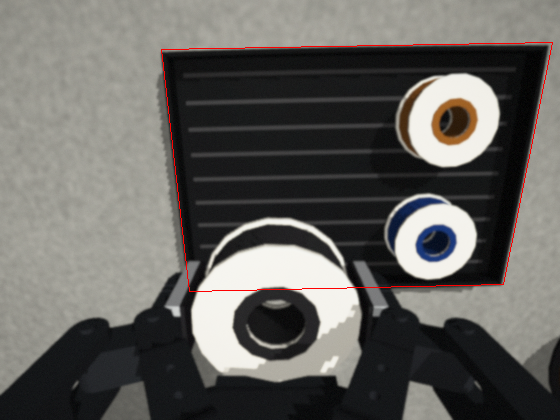

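The tray is unmoved, with blue and bronze lying flat on its right side.

move_arm(
  motion=[
    [1,[-0.0295,-0.0055,0.04],[0,0,0]],
    [1,[-0.0295,-0.0055,0.08],[0,0,0]],
    [1,[-0.0295,-0.0055,0.11],[0,0,0]],
    [1,[-0.0295,-0.0055,0.125],[0,0,0]],
    [1,[-0.0295,-0.0055,0.131],[0,0,0]],
    [1,[-0.0295,-0.0055,0.131],[0,0,0]],
  ],
)

```text
t: 22.55
tcp_pos: [452.4, -356.8, 76.8]
tool_rot: [-3.142, -0.001, 1.651]
contact_force: [-0.3, 0.0, -0.3]
width: 63.2
grasp_force: 66.4
```

move_arm(
  motion=[
    [1,[-0.0066,-0.005,0.001],[0,0,0]],
    [1,[-0.0066,-0.005,0.0025],[0,0,0]],
    [1,[-0.0066,-0.005,0.0035],[0,0,0]],
  ],
)

```text
t: 22.85
tcp_pos: [447.3, -365.9, 74.3]
tool_rot: [3.14, 0.001, 1.647]
contact_force: [-0.4, 0.7, -0.9]
width: 63.1
grasp_force: 66.4
```

move_arm(
  motion=[
    [0.12,[0,0,0],[0,0,0]],
    [0.12,[0,0,0],[0,0,0]],
    [0.12,[0,0,-0.03],[0,0,0]],
    [0.12,[0,0,-0.07],[0,0,0]],
    [0.12,[0,0,-0.12],[0,0,0]],
    [0.12,[0.04,0.01,-0.16],[0,0,0.1]],
    [0.12,[0.08,0.02,-0.177],[0,0,0.245]],
    [0.12,[0.12,0.04,-0.177],[0,0,0.39]],
    [0.12,[0.16,0.06,-0.177],[0,0,0.535]],
    [0.12,[0.2,0.08,-0.177],[0,0,0.68]],
    [0.12,[0.24,0.1,-0.177],[0,0,0.825]],
    [0.12,[0.28,0.11,-0.177],[0,0,0.97]],
  ],
)

```text
t: 24.05
tcp_pos: [536.8, -74.8, 250.9]
tool_rot: [3.14, -0.002, 0.674]
contact_force: [0.5, -0.2, 0.2]
width: 74.9
grasp_force: 0.0
```

Run:
```python
from h import *
st=manip.observe();print(st['t'],st['tcp_pos'],st['tool_rot'])
print(to_tool(st,[598,287,250]),st['tool_rot'][2]+.05)
```

```text
24.05 [536.79912546 -74.77392728 250.94928282] [ 3.14045119e+00 -2.44149638e-03  6.73755348e-01]
[ 0.2735 -0.2445  0.0013] 0.7237553477789944
```

move_arm(
  motion=[
    [0.12,[0.035,-0.03,0],[0,0,0.145]],
    [0.12,[0.07,-0.06,0],[0,0,0.29]],
    [0.12,[0.105,-0.09,0],[0,0,0.435]],
    [0.12,[0.14,-0.125,0],[0,0,0.58]],
    [0.12,[0.175,-0.155,0],[0,0,0.718]],
    [0.12,[0.21,-0.185,0],[0,0,0.718]],
    [0.12,[0.25,-0.22,0],[0,0,0.718]],
    [0.12,[0.272,-0.2445,0.001],[0,0,0.718]],
    [0.12,[0.272,-0.2445,0.001],[0,0,0.718]],
    [0.12,[0.272,-0.2445,0.001],[0,0,0.718]],
    [0.12,[0.272,-0.2445,0.001],[0,0,0.718]],
  ],
)

```text
t: 25.15
tcp_pos: [593.3, 282.1, 249.1]
tool_rot: [3.14, 0.001, -0.041]
contact_force: [-0.1, -0.7, -0.7]
width: 75.2
grasp_force: 0.0
```

```bash
python3 spool.py s4 597 287.5
```

```text
pred px [267.0326 212.2028] 47.01198785807753 hough [268.5 208.5  47.1] -> [599.6024 286.3813 100.    ]
25.15 [593.2701 282.1271 249.0784] [ 3.1397  0.0006 -0.0406] go to measured [ 0.0052 -0.0047  0.1131]
```

move_arm(
  motion=[
    [0.12,[0.003,-0.005,0.04],[0,0,0.01]],
    [0.12,[0.003,-0.005,0.07],[0,0,0.01]],
    [0.12,[0.003,-0.005,0.095],[0,0,0.01]],
    [0.12,[0.003,-0.005,0.113],[0,0,0.01]],
    [0.12,[0.003,-0.005,0.113],[0,0,0.01]],
    [1,[0.003,-0.005,0.113],[0,0,0.01]],
    [1,[0.003,-0.005,0.113],[0,0,0.01]],
    [1,[0.003,-0.005,0.113],[0,0,0.01]],
    [1,[0.003,-0.005,0.084],[0,0,0.01]],
    [1,[0.003,-0.005,0.05],[0,0,0.01]],
    [1,[0.003,-0.005,0.02],[0,0,0.01]],
    [1,[0.003,-0.005,0.014],[0,0,0.01]],
  ],
)

```text
t: 26.4
tcp_pos: [598.5, 290.2, 240.3]
tool_rot: [-3.137, -0.007, -0.049]
contact_force: [0.4, 0.4, -1.6]
width: 61.9
grasp_force: 67.0
```

Run:
```python
from h import *
st=manip.observe();print(st['t'],st['tcp_pos'],st['tool_rot'],st['width'])
print(to_tool(st,[438,-275,210]),st['tool_rot'][2]-1.65)
im=manip.capture("top");cv2.imwrite("pics/t4.png",im)
```

```text
26.4 [598.49679031 290.22138227 240.29528927] [-3.13691006 -0.00738324 -0.04923384] 61.86197857366804
[-0.1327  0.5726  0.0266] -1.699233840951982
```

move_arm(
  motion=[
    [1,[-0.003,0.045,0.01],[0,0,-0.145]],
    [1,[-0.01,0.09,0.02],[0,0,-0.29]],
    [1,[-0.02,0.135,0.027],[0,0,-0.435]],
    [1,[-0.03,0.18,0.027],[0,0,-0.58]],
    [1,[-0.04,0.225,0.027],[0,0,-0.725]],
    [1,[-0.05,0.27,0.027],[0,0,-0.87]],
    [1,[-0.06,0.315,0.027],[0,0,-1.015]],
    [1,[-0.07,0.36,0.027],[0,0,-1.16]],
    [1,[-0.085,0.405,0.027],[0,0,-1.305]],
    [1,[-0.1,0.45,0.027],[0,0,-1.45]],
    [1,[-0.115,0.495,0.027],[0,0,-1.59]],
    [1,[-0.13,0.535,0.027],[0,0,-1.7]],
  ],
)

```text
t: 27.65
tcp_pos: [438.6, -241.3, 207.4]
tool_rot: [-3.14, -0.001, 1.655]
contact_force: [0.4, 0.7, -0.2]
width: 61.6
grasp_force: 67.0
```

move_arm(
  motion=[
    [1,[-0.02,0,0],[0,0,0]],
    [1,[-0.03,0,0],[0,0,0]],
    [1,[-0.03,0,0],[0,0,0]],
  ],
)

```text
t: 27.95
tcp_pos: [442.8, -270.1, 207.8]
tool_rot: [3.142, -0.001, 1.648]
contact_force: [-0.2, -0.6, -0.9]
width: 61.8
grasp_force: 67.0
```

```bash
python3 tray.py p4 438,-275
```

```text
27.95 [ 442.7715 -270.0734  207.807 ] [ 3.1415 -0.0007  1.6481] 61.78936189116651 down [-0.0046 -0.0051  0.1348]
```

View pics/p4_m.png

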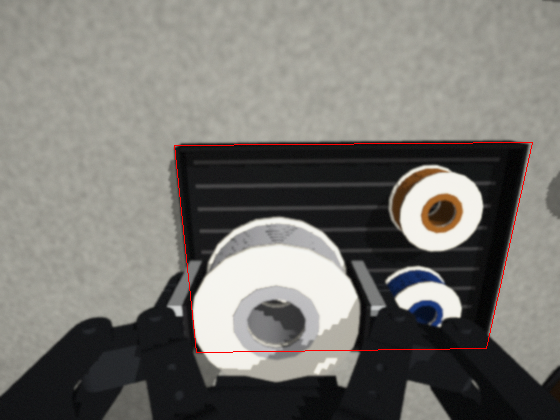

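The tray is still where expected, and the silver spool is held straight above its slot.

move_arm(
  motion=[
    [1,[-0.0046,-0.005,0.04],[0,0,0]],
    [1,[-0.0046,-0.005,0.08],[0,0,0]],
    [1,[-0.0046,-0.005,0.11],[0,0,0]],
    [1,[-0.0046,-0.005,0.125],[0,0,0]],
    [1,[-0.0046,-0.005,0.133],[0,0,0]],
    [1,[-0.0046,-0.005,0.133],[0,0,0]],
  ],
)

```text
t: 28.6
tcp_pos: [438.8, -272.0, 74.9]
tool_rot: [-3.141, -0.001, 1.654]
contact_force: [-0.3, -0.2, -1.4]
width: 61.6
grasp_force: 67.0
```

move_arm(
  motion=[
    [0.12,[0,0,0.001],[0,0,0]],
    [0.12,[0,0,0.001],[0,0,0]],
    [0.12,[0,0,-0.03],[0,0,0]],
    [0.12,[0,0,-0.07],[0,0,0]],
    [0.4,[0,0,-0.12],[0,0,0]],
    [0.4,[0.04,0.01,-0.135],[0,0,0.1]],
    [0.4,[0.085,0.02,-0.135],[0,0,0.2]],
    [0.4,[0.13,0.03,-0.135],[0,0,0.3]],
    [0.4,[0.175,0.04,-0.135],[0,0,0.4]],
    [0.4,[0.22,0.05,-0.135],[0,0,0.5]],
    [0.4,[0.265,0.06,-0.135],[0,0,0.6]],
    [0.4,[0.31,0.065,-0.135],[0,0,0.63]],
  ],
)

```text
t: 29.8
tcp_pos: [479.1, 42.2, 211.7]
tool_rot: [3.139, -0.002, 1.018]
contact_force: [1.0, -0.4, -0.1]
width: 51.3
grasp_force: 0.0
```

Run:
```python
from h import *
st=manip.observe();print(st['t'],st['tcp_pos'],st['tool_rot'])
print(to_tool(st,[482.7,115.5,210]),st['tool_rot'][2]-1.015)
```

```text
29.8 [479.08713595  42.24985514 211.66039379] [ 3.13894656e+00 -2.03169228e-03  1.01808693e+00]
[ 0.0642 -0.0354  0.0017] 0.003086926616616692
```

move_arm(
  motion=[
    [0.4,[0.032,-0.018,0],[0,0,0]],
    [0.4,[0.062,-0.035,0],[0,0,0]],
    [0.4,[0.062,-0.035,0],[0,0,0]],
    [0.4,[0.062,-0.035,0],[0,0,0]],
  ],
)

```text
t: 30.2
tcp_pos: [480.7, 112.1, 211.2]
tool_rot: [3.141, -0.001, 1.023]
contact_force: [-1.0, -0.2, -0.7]
width: 51.2
grasp_force: 0.0
```

Run:
```python
from h import *
st,im=shot("wrist","w9");print(st['t'],st['tcp_pos'],st['tool_rot'],to_tool(st,[482.7,115.5,150]))
```

```text
30.2 [480.66547576 112.13613269 211.19974806] [ 3.14059145e+00 -6.48574852e-04  1.02312362e+00] [ 0.0039 -0.0001  0.0612]
```

View pics/w9.png

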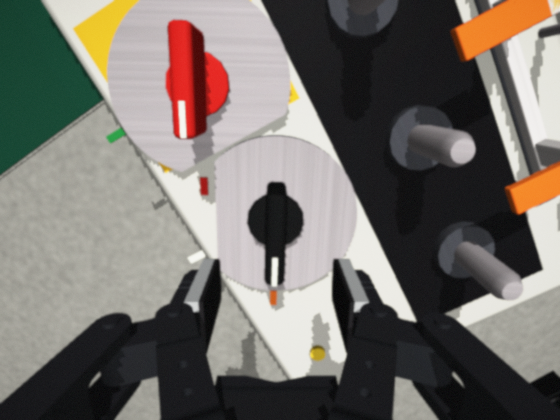

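The selector bar is centred at column 275 and parallel to the fingers, and all the spindles in view are empty.

move_arm(
  motion=[
    [0.4,[0.003,0,0.03],[0,0,0]],
    [0.4,[0.003,0,0.061],[0,0,0]],
    [0.4,[0.003,0,0.061],[0,0,0]],
    [1,[0.003,0,0.061],[0,0,0]],
    [1,[0.003,0,0.061],[0,0,0]],
    [1,[0.003,0,0.061],[0,0,0]],
    [1,[0.003,0,0.061],[0,0,0]],
    [1,[0.003,0,0.061],[0,0,0.14]],
    [1,[0.003,0,0.061],[0,0,0.28]],
    [1,[0.003,0,0.061],[0,0,0.42]],
    [1,[0.003,0,0.061],[0,0,0.56]],
    [1,[0.003,0,0.061],[0,0,0.7]],
  ],
)

```text
t: 31.45
tcp_pos: [482.3, 113.6, 150.8]
tool_rot: [3.141, -0.001, 0.317]
contact_force: [-1.9, -1.1, 4.9]
width: 11.1
grasp_force: 58.3
```

move_arm(
  motion=[
    [1,[0,0,0],[0,0,0.14]],
    [1,[0,0,0],[0,0,0.28]],
    [1,[0,0,0],[0,0,0.37]],
    [1,[0,0,0],[0,0,0.38]],
    [1,[0,0,0],[0,0,0.38]],
  ],
)

```text
t: 31.95
tcp_pos: [482.4, 113.1, 150.8]
tool_rot: [3.14, -0.001, -0.056]
contact_force: [-0.9, -3.7, 6.0]
width: 11.0
grasp_force: 59.1
```

Run:
```python
from h import *
st=manip.observe();print(st['tool_rot'],st['wrist_torque'],st['contact_force'])
```

```text
[ 3.14002664e+00 -9.74238780e-04 -5.59662845e-02] [-0.43933658  0.44666091  0.37180177] [-0.94012815 -3.65401683  6.00469489]
```

Torque is still only about 0.4 N m, so push a little further to the stop.

move_arm(
  motion=[
    [1,[0,0,0],[0,0,0.03]],
    [1,[0,0,0],[0,0,0.04]],
    [1,[0,0,0],[0,0,0.04]],
  ],
)

```text
t: 32.25
tcp_pos: [482.7, 113.1, 150.8]
tool_rot: [3.14, -0.002, -0.092]
contact_force: [-1.5, -2.8, 6.6]
width: 11.2
grasp_force: 67.4
```

Run:
```python
from h import *
st=manip.observe();print(st['tool_rot'],st['wrist_torque'],st['contact_force'],st['tcp_pos'])
```

```text
[ 3.13992320e+00 -1.79399766e-03 -9.16342480e-02] [-0.61791594  0.14356392  1.03555185] [-1.47235708 -2.78217024  6.64474566] [482.65226374 113.06267047 150.80598696]
```

move_arm(
  motion=[
    [0.4,[0,0,0],[0,0,-0.03]],
    [0.4,[0,0,0],[0,0,-0.03]],
    [0.4,[0,0,-0.03],[0,0,-0.03]],
    [0.4,[0,0,-0.06],[0,0,-0.03]],
    [0.4,[-0.001,-0.025,-0.06],[0,0,-0.17]],
    [0.4,[-0.002,-0.05,-0.06],[0,0,-0.31]],
    [0.4,[-0.003,-0.075,-0.06],[0,0,-0.45]],
    [0.4,[-0.004,-0.0985,-0.06],[0,0,-0.59]],
    [0.4,[-0.004,-0.0985,-0.06],[0,0,-0.73]],
    [0.4,[-0.004,-0.0985,-0.06],[0,0,-0.87]],
    [0.4,[-0.004,-0.0985,-0.06],[0,0,-1.01]],
    [0.4,[-0.004,-0.0985,-0.06],[0,0,-1.115]],
  ],
)

```text
t: 33.45
tcp_pos: [488.2, 212.5, 209.5]
tool_rot: [-3.141, -0.001, 1.021]
contact_force: [0.8, -0.1, -0.5]
width: 51.4
grasp_force: 0.0
```

move_arm(
  motion=[
    [0.4,[0,0,0],[0,0,0]],
  ],
)

```text
t: 33.55
tcp_pos: [488.2, 212.3, 209.4]
tool_rot: [-3.141, -0.001, 1.015]
contact_force: [-0.3, -0.7, 0.2]
width: 51.4
grasp_force: 0.0
```

Run:
```python
from h import *
st,im=shot("wrist","w10");print(st['t'],st['tcp_pos'],st['tool_rot'],to_tool(st,[487.3,211.7,150]))
H,S,V=cv2.split(cv2.cvtColor(im,cv2.COLOR_BGR2HSV));m=((((H<8)|(H>172))&(S>130)&(V>60))*255).astype(np.uint8)
c=max(cv2.findContours(m,0,2)[0],key=cv2.contourArea);print(cv2.boundingRect(c),cv2.minAreaRect(c))
```

```text
33.55 [488.20570991 212.29548158 209.39835084] [-3.14073245e+00 -7.39309287e-04  1.01521173e+00] [-0.001  -0.0004  0.0594]
(248, 189, 55, 103) ((279.3340759277344, 238.96531677246094), (99.78773498535156, 55.130252838134766), 72.75853729248047)
```

The red hub is centred at column 275, so the gripper is aligned.

move_arm(
  motion=[
    [0.4,[-0.001,0,0.03],[0,0,0]],
    [0.4,[-0.001,0,0.059],[0,0,0]],
    [0.4,[-0.001,0,0.059],[0,0,0]],
    [1,[-0.001,0,0.059],[0,0,0]],
    [1,[-0.001,0,0.059],[0,0,0]],
    [1,[-0.001,0,0.059],[0,0,0]],
    [1,[-0.001,0,0.059],[0,0,0]],
    [1,[-0.001,0,0.059],[0,0,0.14]],
    [1,[-0.001,0,0.059],[0,0,0.28]],
    [1,[-0.001,0,0.059],[0,0,0.42]],
    [1,[-0.001,0,0.059],[0,0,0.56]],
    [1,[-0.001,0,0.059],[0,0,0.7]],
  ],
)

```text
t: 34.8
tcp_pos: [488.8, 210.9, 151.9]
tool_rot: [3.14, -0.003, 0.311]
contact_force: [0.8, -2.8, 5.3]
width: 11.3
grasp_force: 58.4
```

move_arm(
  motion=[
    [1,[0,0,0],[0,0,0.14]],
    [1,[0,0,0],[0,0,0.28]],
    [1,[0,0,0],[0,0,0.37]],
    [1,[0,0,0],[0,0,0.4]],
    [1,[0,0,0],[0,0,0.4]],
    [1,[0,0,0],[0,0,0.4]],
  ],
)

```text
t: 35.4
tcp_pos: [488.9, 209.9, 151.9]
tool_rot: [3.139, -0.003, -0.077]
contact_force: [0.6, -4.8, 7.4]
width: 11.3
grasp_force: 61.4
```

Run:
```python
from h import *
st=manip.observe();print(st['tool_rot'],st['wrist_torque'],st['contact_force'],st['tcp_pos'])
```

```text
[ 3.13893251 -0.00343982 -0.0766867 ] [-0.90934825 -0.12787908  1.21102606] [ 0.59556709 -4.82449467  7.39827475] [488.91317667 209.94752675 151.8905996 ]
```

move_arm(
  motion=[
    [0.4,[0,0,0],[0,0,-0.03]],
    [0.4,[0,0,0],[0,0,-0.03]],
    [0.4,[0,0,-0.04],[0,0,-0.03]],
    [0.4,[0,0,-0.09],[0,0,-0.03]],
    [0.4,[0,0,-0.14],[0,0,-0.03]],
    [0.4,[-0.01,0.03,-0.15],[0,0,-0.03]],
    [0.4,[-0.01,0.05,-0.15],[0,0,-0.03]],
    [0.4,[-0.01,0.05,-0.15],[0,0,-0.03]],
  ],
)

```text
t: 36.2
tcp_pos: [472.8, 159.5, 300.9]
tool_rot: [3.14, -0.0, -0.058]
contact_force: [-0.5, 0.2, -0.2]
width: 51.3
grasp_force: 0.0
```

Run:
```python
from h import *
np.set_printoptions(precision=1,suppress=True)
st,im=shot("wrist","w11");print(st['t'],st['tcp_pos'],st['tool_rot'])
s=manip.capture("scene")
H,S,V=cv2.split(cv2.cvtColor(im,cv2.COLOR_BGR2HSV));u=lambda b:(b*255).astype(np.uint8)
def angle(m,box):
    k=np.zeros_like(m);x0,y0,x1,y1=box;k[y0:y1,x0:x1]=m[y0:y1,x0:x1]
    c=max(cv2.findContours(k,0,2)[0],key=cv2.contourArea);print(cv2.boundingRect(c),cv2.contourArea(c))
angle(u(((H<8)|(H>172))&(S>130)&(V>60)),(180,100,270,260)); angle(u(V<45),(290,145,380,240))
o=u((H>6)&(H<18)&(S>150)&(V>120));o[100:]=0
for c in cv2.findContours(o,0,2)[0]:
    if cv2.contourArea(c)>100: print("tongue",cv2.boundingRect(c))
print("tray corners expected scene",proj("scene",[[506.6+a*134-b*9,-314.8+a*12+b*95,22] for a,b in((1,1),(1,-1),(-1,-1),(-1,1))]))
w=np.zeros((420,560),np.uint8);hs=cv2.cvtColor(s,cv2.COLOR_BGR2HSV);w[75:165,170:300]=u((hs[...,1]<60)&(hs[...,2]>150))[75:165,170:300]
for c in cv2.findContours(w,0,2)[0]:
    if cv2.contourArea(c)>60:
        p=cv2.minEnclosingCircle(c)[0];print("white",cv2.contourArea(c),plane("scene",[p],34))
a=cv2.resize(s[60:380,140:460],(400,400));b=cv2.resize(im,(400,300));b=cv2.copyMakeBorder(b,0,100,0,0,0)
cv2.imwrite("pics/final.png",np.hstack([a,b]))
```

```text
36.2 [472.8 159.5 300.9] [ 3.1 -0.  -0.1]
(199, 147, 41, 70) 1596.0
(308, 147, 39, 69) 1419.5
tongue (448, 0, 26, 13)
tongue (323, 0, 25, 12)
tongue (195, 0, 25, 13)
tongue (69, 0, 25, 15)
tray corners expected scene [[204.8 155.6]
 [178.  111.4]
 [258.9  80.4]
 [290.  120.1]]
white 279.5 [[ 575.6 -248.3   34. ]]
white 252.5 [[ 446.  -258.5   34. ]]
white 236.0 [[ 582.  -345.1   34. ]]
white 222.5 [[ 453.6 -354.1   34. ]]
```

View pics/final.png

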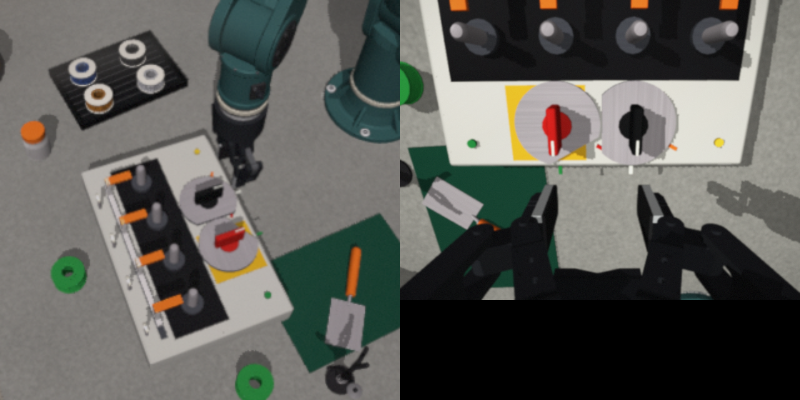

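The final view shows all four spools flat in the tray, both handles back along the winder's x, the keeper closed, and the tree, scraper, jar and green look-alikes untouched.

```bash
python3 -c "
from plant import manip
print(manip.job_done())"
```

```text
the job is handed in; nothing more can be done
None
```

The job is handed in: all four spools lie flat in the drying tray, the selector is back at RUN and then the isolator at ON, and the tree, scraper and jar were left where they were.

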